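# Bring the measuring slide up to its set mark with the play taken up

## Task

Set the measuring slide: its index rib must stand level with the pointed set mark (not the square clip), and the slide's backlash must be taken up. The carriage now stands past the mark, so draw it back by its black grip post towards the tall end block until the index is well short of the mark (about 3 cm), then bring it up to the mark moving only away from the tall end block, stop there and let go.

Things in the scene. Friction and masses are not known exactly. Their poses are not given: they have to be found in the camera images.
- slide_bed: Measuring slide, fixed: aluminium bed 290 x 100 x 12 mm pointing away from the robot, a tall grey end block (48 mm high) at its end nearest the robot, only a low dark strip (24 mm) at its far end. Origin: centre of underside. x runs along the slide away from the tall end block (direction of the last approach), y across it to the robot's left, z up. Nothing but the post is above 49 mm.
- post_top (a point): Centre of the top of the black upright grip post, 24 x 24 mm square to the slide, free from 46 to 98 mm above the worktop. It moves only along the slide's x. It has 24 mm of play in a slot of the carriage: it slides alone (1 N) to an end of the slot, then takes the carriage along (5 N more). Both stay where they are left.
- index (a point): Index of the carriage: outer end of a small black rib (5 mm wide) on the right-hand edge of the steel carriage plate (84 x 60 mm), 43 mm above the worktop. The carriage travels 170 mm and can go 35 mm short of any set mark. With the post at mid-play, index and post centre have the same x along the slide; the index lies 32 mm from it towards -y.
- mark_tip (a point): Tip of the set mark: fixed dark steel clip 24 mm wide, 38 mm long, with a pointed, roof-shaped end towards the carriage, on the ledge along the bed's right side, tip 43 mm above the worktop. A like clip with a plain square end is not the mark; either may be nearer the tall end block. On the mark: index and tip have equal x along the slide (2 mm apart in y). Axes as the bed's.
- drive (a joint): Position of the grip post in its slot in the carriage, m: 0 at mid-play; +0.012 against the slot's end away from the tall end block (play taken up for the last approach, post 12 mm ahead of the index); -0.012 against the end nearest the tall end block (as while drawing back).
There are look-alikes about, which are no part of the job. What is shaped like the part that bears mark_tip but orange is not meant.

How it is judged:
On the way:
1. the carriage is drawn back until its index is at least 20 mm short of the set mark, on the side of the tall end block (x of index in the frame of mark_tip below -0.02 m), for 0.1 s.
At the end, for the whole second after the job is handed in: The index is within 10 mm of the set mark's tip along the slide, and the grip post stands within 7 mm of the slot's end away from the tall end block (play taken up in the direction of the last approach) (x of index in the frame of mark_tip between -0.01 and 0.01 m and value of joint drive above 0.005 m); the robot touches nothing.
It also fails if it takes over 32 s, if anything falls off the work surface, if the arm or the gripper's body presses on something with over 40 N, if the wrist force passes 120 N, or if a joint passes its speed limit or range.

## Robot

A 6-joint arm with a two-finger parallel gripper is mounted at the origin on the work surface; the furniture and walls round the work are solid. World frame = base frame: x ahead of the robot, y to its left, z up, the work surface at z = 0. Lengths are in m, angles in rad, forces in N, time in s.
With the tool pointing down it reaches from about 0.275 to 0.725 m from the base axis. Payload 15.9 kg.
Tool frame: the origin (TCP) lies on the centre line of the jaws, within the pads' length; the fingertips stand 14 mm ahead of it and the grasp point (between the pads) lies 5 mm behind it; z points along the fingers, y is the line along which they close (so a half turn about z gives the same grasp; the last joint's range is limited). The gripper opens to 85 mm and grips with 20 to 120 N. Pads are 22 mm wide; open, the fingers measure 114 mm over their backs; the gripper's body (76 mm by 85 mm) begins 54 mm behind the grasp point. The pads swing forward as they close: fully open they stand 13 mm farther back than shut.
Start: joints at [-1.325, 0.213, -0.034, 1.323, 0, 1.571], TCP at [0.122, -0.485, 0.245] pointing down, gripper open.
Joint ranges: [-2.98, 2.98], [-0.74, 1.72], [-1.14, 1.35], [-2.1, 2.04], [-1.57, 1.44], [-3.14, 3.14]. Speed limits (rad/s): [1.89, 1.89, 2.39, 2.57, 3.14, 3.14].

## Interface

Orientations are given as a 3x3 rotation matrix whose columns are the frame's x, y, z axes.
In Python, from station import bot gives the robot as it stands. The module is installed in compiled form; this text tells all that it offers.
- The arm moves only by the tool drive_tool, never from a script. Its argument "rows" is a list of rows, each an object of numbers: "ax", "ay", "az": the turn, a rotation vector about the tool's x, y, z scaled (see below); "tx", "ty", "tz": the shift along the tool's x, y, z scaled (see below); "claw": the finger opening in mm, from 0 to 85.4. In form: [{"ax": .., "ay": .., "az": .., "tx": .., "ty": .., "tz": .., "claw": ..}, ...]. A call has 1 to 12 rows; each row shifts and turns the commanded pose from where the row before left it, along the tool's axes as they then stand; what a row does not reach is not made up. The controller multiplies each number of a shift by 0.03 m and each number of a turn by 5 degrees. A row lasts 1/8 s, in which the tool goes at most 62.5 mm and 10.7 degrees, less where a joint would pass 70% of its speed; a pose out of reach is approached as far as the arm can. A call with a number of a shift or a turn outside -1 to 1 is refused whole. A call with a gripper value outside its range is refused whole. The fingers move at their own pace and stop on an object; "grip_force" is the grip in N (left out, the last holds). Time passes only in rows, so rows that do not move let the fingers close. It gives the time, the measured TCP pose, the force, the opening and the grip force at its end, in the units of the state.
- bot.get_obs(): the state, without advancing time (a new reading comes with each control period).
- bot.capture(name): name is "side" or "top" or "wrist"; returns a dict with "frame" (420x560x3 uint8, red, green, blue), "vertical_fov" (degrees; the focal length in pixels is half the picture's height over the tangent of half this angle, whatever the lens; pixels are square), "cx", "cy" (the principal point, pixels), "distortion" ([k1, k2, p1, p2, k3] as OpenCV has them; the pictures are not rectified), "extrinsics" (4x4, takes a point from camera to world coordinates); the wrist camera has in their place "mount" (4x4, takes a point from camera to tool coordinates, whose origin is the TCP and whose axes are the flange's). Camera axes: x right, y down, z forward; pixel columns grow to the right and rows downward; lengths in m; the calibration is good to about 2 mm. A picture is of the moment at which its call begins: read the wrist's pose just before it. There is no depth.
- bot.finish_job(): hands the job in; it is judged then, once.
The state is a dict: "time_s": time; "joint_positions": joint angles; "joint_vel": joint speeds; "joint_torque": joint torques, N m; "tool_pos": TCP position; "orientation": TCP orientation; "contact_force": force on the tool from outside, world axes, zero at the start; "wrist_torque": the same for the moment, N m; "finger_gap": finger opening in m; "grip_force": force on a finger pad.
Only numpy, scipy, OpenCV 4.12 (cv2) and the standard library are available. Lean on these libraries where they do the work, as an engineer would, in place of code of your own. Each camera call takes 0.05 s, during which the arm holds its last target. There are 200 camera calls.

## Working session

There is one attempt and no reset: what is moved stays moved. The work goes in short steps, Python scripts to look and compute and a tool call to move; the robot and the scene stay as the last step left them, time stands still between calls to the robot, and variables do not carry over. Pictures are saved under pics/ and viewed, at most 10 in all, crops included, and the job is handed in when it is done.

Besides the shell and the picture viewer there is one more tool, called after "Request:" by a JSON object that holds its "api" and its "payload". drive_tool: Moves the arm, as the interface text tells. Shifts and turns lie within -1 to 1; 1 stands for 0.03 m of shift or 5 degrees of turn. Its arguments: {"type":"object","properties":{"rows":{"type":"array","items":{"type":"object","properties":{"ax":{"type":"number","minimum":-1,"maximum":1},"ay":{"type":"number","minimum":-1,"maximum":1},"az":{"type":"number","minimum":-1,"maximum":1},"tx":{"type":"number","minimum":-1,"maximum":1},"ty":{"type":"number","minimum":-1,"maximum":1},"tz":{"type":"number","minimum":-1,"maximum":1},"claw":{"type":"number"}}}},"grip_force":{"type":"number"}},"required":["rows"]}

```bash
mkdir -p pics
cat > h.py <<'E'
import numpy as np, cv2
from station import bot
def cap(n,fn=None):
    o=bot.get_obs(); c=bot.capture(n)
    f=c["frame"]; 
    if fn: cv2.imwrite("pics/"+fn,f[:,:,::-1])
    fl=f.shape[0]/2/np.tan(np.radians(c["vertical_fov"])/2)
    K=np.array([[fl,0,c["cx"]],[0,fl,c["cy"]],[0,0,1]])
    if "extrinsics" in c: T=np.array(c["extrinsics"])
    else:
        W=np.eye(4);W[:3,:3]=o["orientation"];W[:3,3]=o["tool_pos"];T=W@np.array(c["mount"])
    return f,K,np.array(c["distortion"],float),T
def ray(K,d,T,px,z):
    "pixel(s) -> world points at height z"
    u=cv2.undistortPoints(np.array(px,float).reshape(-1,1,2),K,d).reshape(-1,2)
    r=np.c_[u,np.ones(len(u))]@T[:3,:3].T
    return T[:3,3]+r*((np.broadcast_to(z,len(u))-T[2,3])/r[:,2])[:,None]
def proj(K,d,T,P):
    I=np.linalg.inv(T); return cv2.projectPoints(np.array(P,float).reshape(-1,3),cv2.Rodrigues(I[:3,:3])[0],I[:3,3],K,d)[0].reshape(-1,2)
E
python3 - <<'E'
from h import *
np.set_printoptions(precision=4,suppress=True)
r=cap("top","top.png"); np.savez("top.npz",*r); s=cap("side","side.png"); np.savez("side.npz",*s)
print(r[1],r[2],r[3],s[3]); o=bot.get_obs(); print(o["time_s"],o["tool_pos"],o["orientation"])
E
```

```text
[[489.2709   0.     273.4494]
 [  0.     489.2709 199.0943]
 [  0.       0.       1.    ]] [-0.1427  0.      0.      0.      0.    ] [[ 0.0472 -0.9724  0.2285  0.3308]
 [-0.9989 -0.045   0.0152 -0.1791]
 [-0.0045 -0.229  -0.9734  0.9304]
 [ 0.      0.      0.      1.    ]] [[ 0.9798 -0.1235  0.1575  0.3882]
 [-0.2001 -0.621   0.7578 -0.8318]
 [ 0.0042 -0.774  -0.6332  0.6382]
 [ 0.      0.      0.      1.    ]]
0.1 [ 0.1216 -0.4847  0.2449] [[ 0.97    0.2433 -0.0002]
 [ 0.2433 -0.9699  0.001 ]
 [ 0.     -0.001  -1.    ]]
```

View pics/top.png

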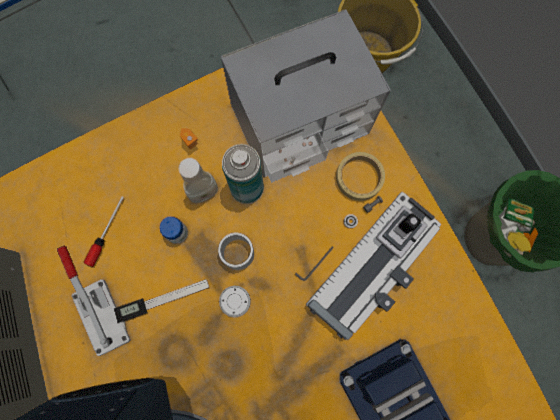

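View pics/side.png

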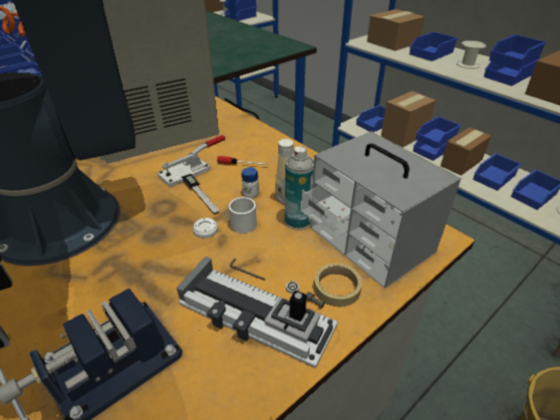

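Top view: the bed runs from the tall block at about (330,318) to its far end at about (420,210). The post is at about (408,222) and the two clips at about (402,275) and (385,299). I'll zoom both views to tell the clips apart.

Run:
```python
import cv2
a=cv2.imread("pics/top.png")[185:345,300:450]; cv2.imwrite("pics/tc.png",cv2.resize(a,None,fx=3.75,fy=3.75,interpolation=cv2.INTER_CUBIC))
a=cv2.imread("pics/side.png")[250:370,170:345]; cv2.imwrite("pics/sc.png",cv2.resize(a,None,fx=4.5,fy=4.5,interpolation=cv2.INTER_CUBIC)[:,:800])
```

```text
(no output)
```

View pics/tc.png

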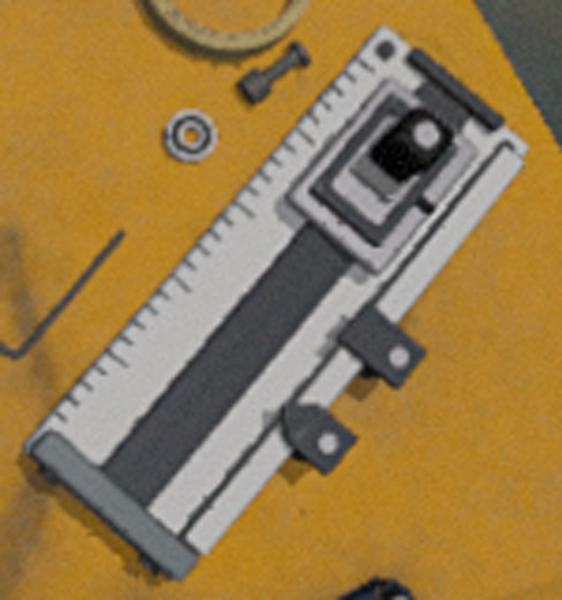

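View pics/sc.png

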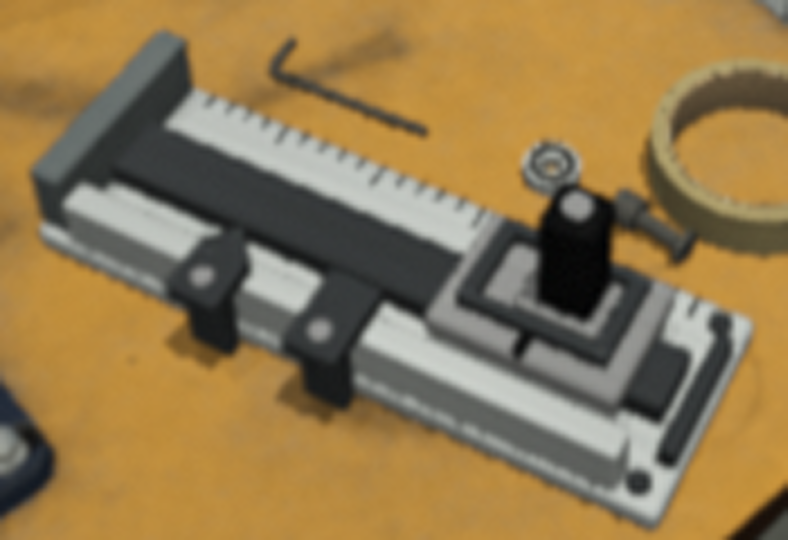

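Crops: the pointed clip is the one nearer the tall block, with its tip at top crop (286,408) and side crop (238,232). The square clip is farther away. In the top crop the rib end is at (433,208) and the post top at (427,133). In the side crop they are at (518,357) and (577,205).

```bash
cat > m.py <<'E'
from h import *
np.set_printoptions(precision=4,suppress=True)
L=lambda n:[np.load(n)[f"arr_{i}"] for i in range(4)]
t=L("top.npz")[1:];s=L("side.npz")[1:]
tc=lambda P:np.array(P)/3.75+[299.6,184.6]
sc=lambda P:np.array(P)/4.5+[169.6,249.6]
top=ray(*t,tc([(286,408),(433,208),(427,133),(30,450),(50,432),(200,560),(180,578),(410,52),(503,122),(205,555),(525,150)]),[.043,.043,.098]+[.048]*4+[.024]*2+[.035,.035])
sd=ray(*s,sc([(238,232),(518,357),(577,205),(170,32),(36,175)]),[.043,.043,.098,.048,.048])
E
python3 - <<'E'
from m import *
print(top);print(sd)
for a,b in((3,6),(4,5),(7,8),(9,10)):
  d=top[b]-top[a];print(np.degrees(np.arctan2(d[1],d[0])),np.linalg.norm(d))
E
```

```text
[[ 0.3733 -0.3578  0.043 ]
 [ 0.4735 -0.4305  0.043 ]
 [ 0.4999 -0.4126  0.098 ]
 [ 0.3485 -0.235   0.048 ]
 [ 0.3574 -0.2442  0.048 ]
 [ 0.3004 -0.3169  0.048 ]
 [ 0.2917 -0.3077  0.048 ]
 [ 0.5568 -0.4251  0.024 ]
 [ 0.5223 -0.4732  0.024 ]
 [ 0.3024 -0.3213  0.035 ]
 [ 0.5061 -0.4806  0.035 ]]
[[ 0.3733 -0.3529  0.043 ]
 [ 0.4725 -0.4329  0.043 ]
 [ 0.4994 -0.4094  0.098 ]
 [ 0.353  -0.2395  0.048 ]
 [ 0.294  -0.3114  0.048 ]]
-128.01803602918926 0.09224230718090784
-128.08687989334123 0.09240619404152037
-125.72669678152452 0.05914214907503286
-38.03541755525214 0.2586351711321235
```

Request:
{"api": "drive_tool", "payload": {"rows": [{"az": 1, "claw": 85}, {"az": 1}, {"az": 1}, {"az": 1}, {"az": 1}, {"az": 1}, {"az": 1}, {"az": 1}, {"az": 1}, {"az": 1}, {"az": 0.42}, {}]}}

```text
$.rows[0]: bad value
```

Request:
{"api": "drive_tool", "payload": {"rows": [{"tx": 0.8, "ty": -0.9}, {"tx": 0.8, "ty": -0.9}, {"tx": 0.8, "ty": -0.9}, {"tx": 0.8, "ty": -0.9}, {"tx": 0.8, "ty": -0.9}, {"tx": 0.8, "ty": -0.9}, {"tx": 0.8, "ty": -0.9}, {"tx": 0.8, "ty": -0.9}, {"tx": 0.8, "ty": -0.9}, {"tx": 0.8, "ty": -0.9}, {"tx": 0.4, "ty": -0.7}, {}]}}

```text
$.rows[0]: bad value
```

Run:
```python
from h import *
np.set_printoptions(precision=4,suppress=True)
w=cap("wrist","w1.png"); np.savez("w1.npz",*w); o=bot.get_obs(); print(o["time_s"],o["tool_pos"],o["orientation"],o["joint_positions"],o["finger_gap"])
print(proj(*w[1:],[[.473,-.4317,.043],[.4997,-.411,.098],[.3733,-.3554,.043]]))
```

```text
0.15 [ 0.1216 -0.4847  0.2449] [[ 0.97    0.2433 -0.0002]
 [ 0.2433 -0.97    0.0008]
 [ 0.     -0.0008 -1.    ]] [-1.325   0.2133 -0.0349  1.3235  0.      1.5708] 0.08542150056893649
[[ 329.865  -312.2268]
 [ 320.56   -508.9602]
 [ 197.134  -170.0743]]
```

View pics/w1.png

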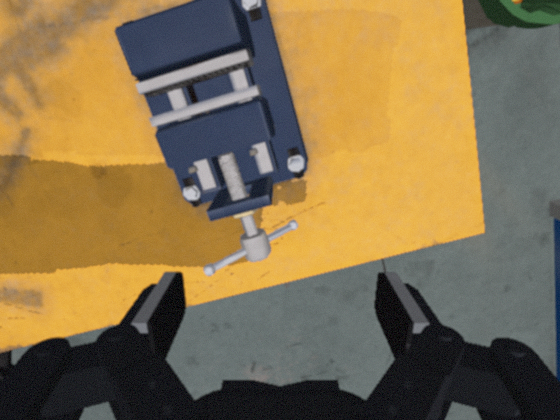

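The call was refused, probably because every field must be present. The wrist picture shows only the vise, since nothing has moved.

Request:
{"api": "drive_tool", "payload": {"rows": [{"ax": 0, "ay": 0, "az": 1, "tx": 0, "ty": 0, "tz": 0, "claw": 85}, {"ax": 0, "ay": 0, "az": 1, "tx": 0, "ty": 0, "tz": 0, "claw": 85}, {"ax": 0, "ay": 0, "az": 1, "tx": 0, "ty": 0, "tz": 0, "claw": 85}, {"ax": 0, "ay": 0, "az": 1, "tx": 0, "ty": 0, "tz": 0, "claw": 85}, {"ax": 0, "ay": 0, "az": 1, "tx": 0, "ty": 0, "tz": 0, "claw": 85}, {"ax": 0, "ay": 0, "az": 1, "tx": 0, "ty": 0, "tz": 0, "claw": 85}, {"ax": 0, "ay": 0, "az": 1, "tx": 0, "ty": 0, "tz": 0, "claw": 85}, {"ax": 0, "ay": 0, "az": 1, "tx": 0, "ty": 0, "tz": 0, "claw": 85}, {"ax": 0, "ay": 0, "az": 1, "tx": 0, "ty": 0, "tz": 0, "claw": 85}, {"ax": 0, "ay": 0, "az": 1, "tx": 0, "ty": 0, "tz": 0, "claw": 85}, {"ax": 0, "ay": 0, "az": 0.42, "tx": 0, "ty": 0, "tz": 0, "claw": 85}, {"ax": 0, "ay": 0, "az": 0, "tx": 0, "ty": 0, "tz": 0, "claw": 85}]}}

```text
time_s: 1.65
tool_pos: [0.1216, -0.4849, 0.2452]
orientation: [[0.788, -0.615, -0.0], [-0.615, -0.788, 0.0], [-0.0, -0.0, -1.0]]
contact_force: [-0.8, 0.3, -0.2]
finger_gap: 0.0849
grip_force: 0.0
```

Request:
{"api": "drive_tool", "payload": {"rows": [{"ax": 0, "ay": 0, "az": 0, "tx": 0.35, "ty": -0.97, "tz": 0, "claw": 85}, {"ax": 0, "ay": 0, "az": 0, "tx": 0.35, "ty": -0.97, "tz": 0, "claw": 85}, {"ax": 0, "ay": 0, "az": 0, "tx": 0.35, "ty": -0.97, "tz": 0, "claw": 85}, {"ax": 0, "ay": 0, "az": 0, "tx": 0.35, "ty": -0.97, "tz": 0, "claw": 85}, {"ax": 0, "ay": 0, "az": 0, "tx": 0.35, "ty": -0.97, "tz": 0, "claw": 85}, {"ax": 0, "ay": 0, "az": 0, "tx": 0.35, "ty": -0.97, "tz": 0, "claw": 85}, {"ax": 0, "ay": 0, "az": 0, "tx": 0.35, "ty": -0.97, "tz": 0, "claw": 85}, {"ax": 0, "ay": 0, "az": 0, "tx": 0.35, "ty": -0.97, "tz": 0, "claw": 85}, {"ax": 0, "ay": 0, "az": 0, "tx": 0.35, "ty": -0.97, "tz": 0, "claw": 85}, {"ax": 0, "ay": 0, "az": 0, "tx": 0.35, "ty": -0.97, "tz": 0, "claw": 85}, {"ax": 0, "ay": 0, "az": 0, "tx": 0, "ty": 0, "tz": 0, "claw": 85}, {"ax": 0, "ay": 0, "az": 0, "tx": 0, "ty": 0, "tz": 0, "claw": 85}]}}

```text
time_s: 3.15
tool_pos: [0.3833, -0.3205, 0.2452]
orientation: [[0.788, -0.615, -0.0], [-0.615, -0.788, 0.0], [-0.0, 0.0, -1.0]]
contact_force: [-0.3, -0.1, 0.2]
finger_gap: 0.085
grip_force: 0.0
```

Run:
```python
from h import *
np.set_printoptions(precision=4,suppress=True)
w=cap("wrist","w2.png"); np.savez("w2.npz",*w); o=bot.get_obs(); print(o["time_s"],o["tool_pos"],o["joint_positions"])
print(proj(*w[1:],[[.473,-.4317,.043],[.4997,-.411,.098],[.3733,-.3554,.043]]))
```

```text
3.2 [ 0.3831 -0.3206  0.2453] [-0.6968  0.2122 -0.0353  1.3235 -0.0002  3.1081]
[[317.0277  26.753 ]
 [280.3328  -0.3793]
 [313.6993 165.8518]]
```

View pics/w2.png

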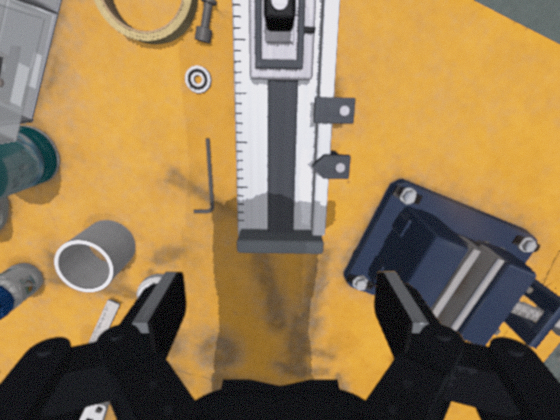

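Wrist view: the pointed tip at (313,166) and the index at about (315,29) both match the predictions. The bed is in line with the tool. Next I go over the post and down.

Request:
{"api": "drive_tool", "payload": {"rows": [{"ax": 0, "ay": 0, "az": 0, "tx": 0.82, "ty": 0, "tz": 0, "claw": 85}, {"ax": 0, "ay": 0, "az": 0, "tx": 0.82, "ty": 0, "tz": 0, "claw": 85}, {"ax": 0, "ay": 0, "az": 0, "tx": 0.82, "ty": 0, "tz": 0, "claw": 85}, {"ax": 0, "ay": 0, "az": 0, "tx": 0.82, "ty": 0, "tz": 0, "claw": 85}, {"ax": 0, "ay": 0, "az": 0, "tx": 0.82, "ty": 0, "tz": 0, "claw": 85}, {"ax": 0, "ay": 0, "az": 0, "tx": 0.82, "ty": 0, "tz": 0, "claw": 85}, {"ax": 0, "ay": 0, "az": 0, "tx": 0, "ty": 0, "tz": 0, "claw": 85}]}}

```text
time_s: 4.08
tool_pos: [0.4998, -0.4125, 0.2444]
orientation: [[0.787, -0.616, -0.001], [-0.616, -0.787, 0.0], [-0.001, 0.0, -1.0]]
contact_force: [0.1, 0.8, 0.2]
finger_gap: 0.0848
grip_force: 0.0
```

Request:
{"api": "drive_tool", "payload": {"rows": [{"ax": 0, "ay": 0, "az": 0, "tx": 0, "ty": 0, "tz": 0.95, "claw": 85}, {"ax": 0, "ay": 0, "az": 0, "tx": 0, "ty": 0, "tz": 0.95, "claw": 85}, {"ax": 0, "ay": 0, "az": 0, "tx": 0, "ty": 0, "tz": 0.95, "claw": 85}, {"ax": 0, "ay": 0, "az": 0, "tx": 0, "ty": 0, "tz": 0.95, "claw": 85}, {"ax": 0, "ay": 0, "az": 0, "tx": 0, "ty": 0, "tz": 0.95, "claw": 85}, {"ax": 0, "ay": 0, "az": 0, "tx": 0, "ty": 0, "tz": 0.95, "claw": 85}, {"ax": 0, "ay": 0, "az": 0, "tx": 0, "ty": 0, "tz": 0, "claw": 85}, {"ax": 0, "ay": 0, "az": 0, "tx": 0, "ty": 0, "tz": 0, "claw": 85}]}}

```text
time_s: 5.08
tool_pos: [0.4998, -0.4117, 0.0758]
orientation: [[0.788, -0.616, 0.001], [-0.616, -0.788, -0.001], [0.001, 0.0, -1.0]]
contact_force: [0.1, 1.0, 0.6]
finger_gap: 0.0853
grip_force: 0.0
```

Request:
{"api": "drive_tool", "payload": {"rows": [{"ax": 0, "ay": 0, "az": 0, "tx": 0, "ty": 0, "tz": 0, "claw": 40}, {"ax": 0, "ay": 0, "az": 0, "tx": 0, "ty": 0, "tz": 0, "claw": 30}, {"ax": 0, "ay": 0, "az": 0, "tx": 0, "ty": 0, "tz": 0, "claw": 20}, {"ax": 0, "ay": 0, "az": 0, "tx": 0, "ty": 0, "tz": 0, "claw": 15}, {"ax": 0, "ay": 0, "az": 0, "tx": 0, "ty": 0, "tz": 0, "claw": 15}, {"ax": 0, "ay": 0, "az": 0, "tx": 0, "ty": 0, "tz": 0, "claw": 15}, {"ax": 0, "ay": 0, "az": 0, "tx": 0, "ty": 0, "tz": 0, "claw": 15}], "grip_force": 40}}

```text
time_s: 5.95
tool_pos: [0.5002, -0.4113, 0.0747]
orientation: [[0.788, -0.616, 0.001], [-0.616, -0.788, -0.0], [0.001, -0.0, -1.0]]
contact_force: [1.5, 2.0, 5.7]
finger_gap: 0.0233
grip_force: 40.5
```

Request:
{"api": "drive_tool", "payload": {"rows": [{"ax": 0, "ay": 0, "az": 0, "tx": -0.55, "ty": 0, "tz": 0, "claw": 15}, {"ax": 0, "ay": 0, "az": 0, "tx": -0.55, "ty": 0, "tz": 0, "claw": 15}, {"ax": 0, "ay": 0, "az": 0, "tx": -0.6, "ty": 0, "tz": 0, "claw": 15}, {"ax": 0, "ay": 0, "az": 0, "tx": -0.6, "ty": 0, "tz": 0, "claw": 15}, {"ax": 0, "ay": 0, "az": 0, "tx": -0.6, "ty": 0, "tz": 0, "claw": 15}, {"ax": 0, "ay": 0, "az": 0, "tx": -0.6, "ty": 0, "tz": 0, "claw": 15}, {"ax": 0, "ay": 0, "az": 0, "tx": -0.6, "ty": 0, "tz": 0, "claw": 15}, {"ax": 0, "ay": 0, "az": 0, "tx": -0.6, "ty": 0, "tz": 0, "claw": 15}, {"ax": 0, "ay": 0, "az": 0, "tx": -0.6, "ty": 0, "tz": 0, "claw": 15}, {"ax": 0, "ay": 0, "az": 0, "tx": -0.6, "ty": 0, "tz": 0, "claw": 15}, {"ax": 0, "ay": 0, "az": 0, "tx": 0, "ty": 0, "tz": 0, "claw": 15}, {"ax": 0, "ay": 0, "az": 0, "tx": 0, "ty": 0, "tz": 0, "claw": 15}]}}

```text
time_s: 7.45
tool_pos: [0.3619, -0.3005, 0.0746]
orientation: [[0.789, -0.615, 0.004], [-0.615, -0.789, 0.004], [0.001, -0.005, -1.0]]
contact_force: [14.1, 18.6, 5.8]
finger_gap: 0.0232
grip_force: 41.6
```

Run:
```python
from h import *
a=cap("top")[0][185:345,300:450];b=cap("side")[0][240:370,170:345]
r=lambda i,h:cv2.resize(i,(int(i.shape[1]*h/i.shape[0]),h),interpolation=cv2.INTER_CUBIC)
m=np.hstack([r(a,340),r(b,340)]);print(m.shape);cv2.imwrite("pics/back.png",m[:,:800,::-1])
print(bot.get_obs()["joint_positions"])
```

```text
(340, 775, 3)
[-0.6962241   0.25804649 -0.4274144   0.88480051  0.00514753  3.10756234]
```

View pics/back.png

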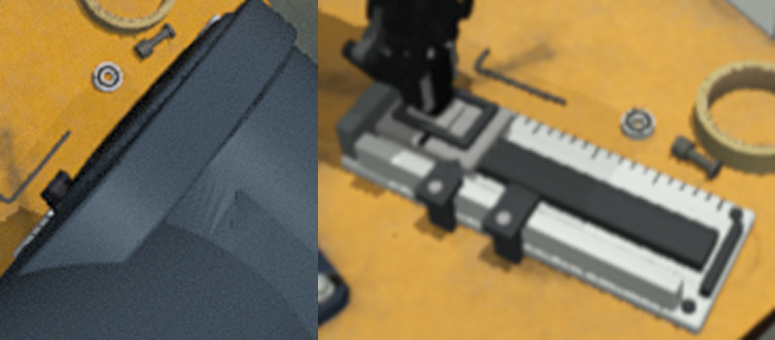

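Carriage is drawn back, with the index rib at composite (422,141) and the tip at about (459,161). The sideways load is 23 N, so I'll relieve it a little on the way forward.

Run:
```python
from m import *
P=ray(*s,[[(x-318)/2.615+169.7,y/2.615+239.7] for x,y in[(422,141),(457,160)]],[.043,.043])
u=np.array([.788,-.616,0]);n=np.array([.616,.788,0])
for p in [*P,sd[0],top[0],top[1],sd[1]]:print(p@u,p@n)
print(np.array([.3619,-.3005,0])@u)
```

```text
0.4804843629447566 -0.04439206770156659
0.5118129685343552 -0.04732394774128684
0.5115544449301268 -0.048138459214501106
0.514574860098076 -0.05195837453354457
0.6382832996999726 -0.04758422224139902
0.6389406398517596 -0.050071498762006006
0.4702852
```

Request:
{"api": "drive_tool", "payload": {"rows": [{"ax": 0, "ay": 0, "az": 0, "tx": 0.3, "ty": -0.02, "tz": 0, "claw": 15}, {"ax": 0, "ay": 0, "az": 0, "tx": 0.3, "ty": -0.01, "tz": 0, "claw": 15}, {"ax": 0, "ay": 0, "az": 0, "tx": 0.3, "ty": 0, "tz": 0, "claw": 15}, {"ax": 0, "ay": 0, "az": 0, "tx": 0.3, "ty": 0, "tz": 0, "claw": 15}, {"ax": 0, "ay": 0, "az": 0, "tx": 0.3, "ty": 0, "tz": 0, "claw": 15}, {"ax": 0, "ay": 0, "az": 0, "tx": 0.3, "ty": 0, "tz": 0, "claw": 15}, {"ax": 0, "ay": 0, "az": 0, "tx": 0, "ty": 0, "tz": 0, "claw": 15}, {"ax": 0, "ay": 0, "az": 0, "tx": 0, "ty": 0, "tz": 0, "claw": 15}]}}

```text
time_s: 8.55
tool_pos: [0.4046, -0.3344, 0.0746]
orientation: [[0.788, -0.616, 0.002], [-0.616, -0.788, 0.001], [0.001, -0.002, -1.0]]
contact_force: [6.3, 7.2, 4.6]
finger_gap: 0.0235
grip_force: 41.1
```

Run:
```python
from h import *
b=cap("side")[0][255:355,170:303]
cv2.imwrite("pics/fwd.png",cv2.resize(b,None,fx=6,fy=6,interpolation=cv2.INTER_CUBIC)[:,:,::-1])
```

```text
(no output)
```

View pics/fwd.png

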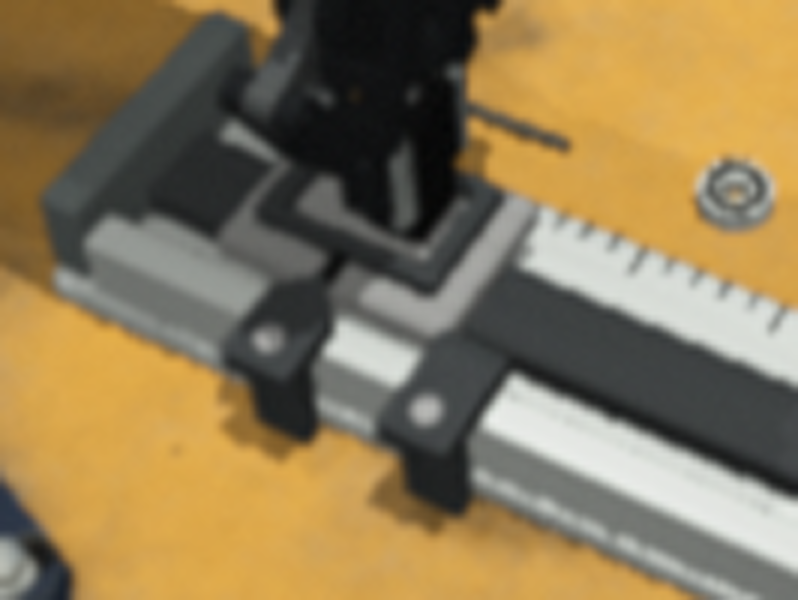

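The rib at (330,268) meets the clip's tip at (320,280), and the post is at the forward end of the slot. Now I let go and lift.

Request:
{"api": "drive_tool", "payload": {"rows": [{"ax": 0, "ay": 0, "az": 0, "tx": 0, "ty": 0, "tz": 0, "claw": 70}, {"ax": 0, "ay": 0, "az": 0, "tx": 0, "ty": 0, "tz": 0, "claw": 70}, {"ax": 0, "ay": 0, "az": 0, "tx": 0, "ty": 0, "tz": 0, "claw": 70}, {"ax": 0, "ay": 0, "az": 0, "tx": 0, "ty": 0, "tz": 0, "claw": 70}, {"ax": 0, "ay": 0, "az": 0, "tx": 0, "ty": 0, "tz": 0, "claw": 70}, {"ax": 0, "ay": 0, "az": 0, "tx": 0, "ty": 0, "tz": -0.9, "claw": 70}, {"ax": 0, "ay": 0, "az": 0, "tx": 0, "ty": 0, "tz": -0.9, "claw": 70}, {"ax": 0, "ay": 0, "az": 0, "tx": 0, "ty": 0, "tz": -0.9, "claw": 70}, {"ax": 0, "ay": 0, "az": 0, "tx": 0, "ty": 0, "tz": -0.9, "claw": 70}, {"ax": 0, "ay": 0, "az": 0, "tx": 0, "ty": 0, "tz": -0.9, "claw": 70}, {"ax": 0, "ay": 0, "az": 0, "tx": 0, "ty": 0, "tz": 0, "claw": 70}, {"ax": 0, "ay": 0, "az": 0, "tx": 0, "ty": 0, "tz": 0, "claw": 70}]}}

```text
time_s: 10.1
tool_pos: [0.4034, -0.3347, 0.2087]
orientation: [[0.788, -0.616, -0.0], [-0.616, -0.788, 0.0], [-0.001, -0.0, -1.0]]
contact_force: [-0.1, -0.4, -0.7]
finger_gap: 0.0701
grip_force: 0.0
```

Request:
{"api": "drive_tool", "payload": {"rows": [{"ax": 0, "ay": 0, "az": 0, "tx": -0.9, "ty": 0, "tz": 0, "claw": 70}, {"ax": 0, "ay": 0, "az": 0, "tx": -0.9, "ty": 0, "tz": 0, "claw": 70}, {"ax": 0, "ay": 0, "az": 0, "tx": -0.9, "ty": 0, "tz": 0, "claw": 70}, {"ax": 0, "ay": 0, "az": 0, "tx": 0, "ty": 0, "tz": 0, "claw": 70}, {"ax": 0, "ay": 0, "az": 0, "tx": 0, "ty": 0, "tz": 0, "claw": 70}]}}

```text
time_s: 10.72
tool_pos: [0.34, -0.2851, 0.2089]
orientation: [[0.788, -0.616, -0.0], [-0.616, -0.788, 0.0], [-0.0, -0.0, -1.0]]
contact_force: [0.4, -0.6, 0.5]
finger_gap: 0.0699
grip_force: 0.0
```

Run:
```python
from h import *
w=cap("wrist")
b=cap("side")[0][255:355,170:270];c=w[0][0:200,190:390]
f=lambda i,k:cv2.resize(i,None,fx=k,fy=k,interpolation=cv2.INTER_CUBIC)
cv2.imwrite("pics/end.png",np.hstack([f(b,4),f(c,2)])[:,:,::-1])
np.savez("w3.npz",*w)
```

```text
(no output)
```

View pics/end.png

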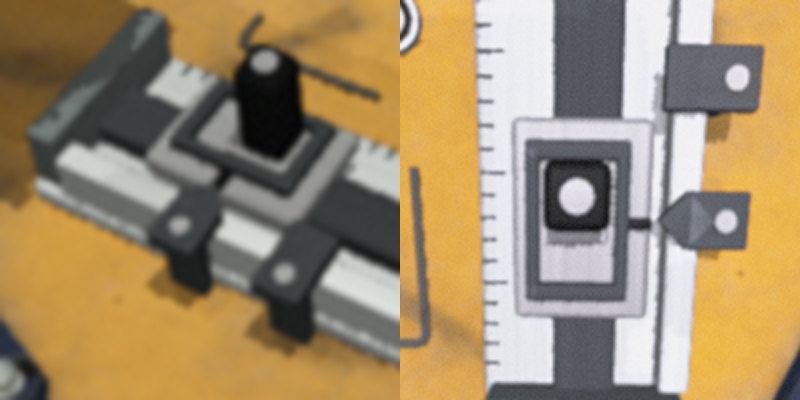

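The rib (row 224) is level with the tip (row 221), about 1 mm off. The post is against the slot's far end and the gripper is clear.

```bash
python3 -c "
from station import bot
print(bot.finish_job())"
```

```text
the job is handed in; nothing more can be done
None
```

The slide is set and handed in: by my measurements the index stands about 1 mm from the pointed mark after being drawn back about 3 cm short, the backlash is taken up, and the gripper is clear; no pass or fail came back.

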